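# Tuck a chair-rail blank under the weighted hold-down

### The arm

A 6-joint arm with a two-finger parallel gripper is mounted at the origin on the work surface. World frame = base frame: x ahead of the robot, y to its left, z up, the work surface at z = 0. Lengths are in mm, angles in rad, forces in N, time in s.
With the tool pointing down it reaches from about 350 to 975 mm from the base axis. Payload 7.1 kg.
Tool frame: the origin (TCP) lies midway between the tips of the shut fingers; the grasp point (between the pads) lies 19 mm behind it; z points along the fingers, x is the direction in which the jaws open and shut, and the axes are right-handed (so a half turn about z gives the same grasp; the last joint's range is limited). The gripper opens to 88 mm and grips with 3 to 60 N. Pads are 20 mm wide; open, the fingers measure 115 mm over their backs; the gripper's body (75 mm by 178 mm) begins 61 mm behind the grasp point.
Start: joints at [1.293, 0.423, 1.63, -0, 1.089, -0.019], TCP at [159.919, 604.178, 222.675] pointing down, gripper open.
Joint ranges: [-3, 3], [-0.9, 2.11], [0.09, 2.58], [-1.31, 4.45], [0.11, 2.69], [-2.54, 2.54]. Speed limits (rad/s): [2.39, 2.39, 3.01, 3.14, 3.14, 3.14].

### API

Orientations are given as a rotation vector (axis times angle).
In Python, from workcell import telemetry, imaging, ticket gives the robot as it stands.
- The arm moves only by the tool jog_arm, never from a script. Its arguments are lists of equal length, an entry for each row: "travel": the shift along the world's x, y, z in units of 400 mm (1.0 is 400 mm), a list of three; "dr": the turn, a rotation vector about the world's x, y, z in units of 90 degrees (1.0 is 90 degrees), a list of three. In form: {"travel": [[tx, ty, tz], ...], "dr": [[wx, wy, wz], ...]}. A call has exactly 10 rows; each row is the pose to reach, as a shift and turn from the pose measured when the call began; what a row does not reach only later rows make up. A row lasts 1/10 s, in which the tool goes at most 50 mm and 8.59 degrees, less where a joint would pass 70% of its speed; a pose out of reach is approached as far as the arm can. A call with a number of a shift or a turn outside -1 to 1 is refused whole. A call with a gripper value outside its range is refused whole. "hand" is the opening, from -1 (shut) to 1 (fully open), set as the call begins (left out, the last holds). The fingers move at their own pace and stop on an object; the grip force is fixed at half the most. Time passes only in rows, so rows that repeat a pose let the fingers close, or fill a call up. It gives the time, the measured TCP pose, the force and the opening at its end, in the units of the state.
- telemetry.get_obs(): the state, without advancing time (a new reading comes with each control period).
- imaging.get_image(name): name is "scene" or "top" or "wrist"; returns a dict with "pixels" (420x560x3 uint8, red, green, blue), "range_z" (420x560 float32, mm along the optical axis (not along the pixel's ray), 0 where there is no reading), "fx", "fy", "cx", "cy" (pixels), "k1" (the pictures are not rectified: a ray, as slopes to the right and down, at radius r is drawn at 1 + k1 r^2 times it, then the intrinsics apply), "extrinsics" (4x4, takes a point from world to camera coordinates). Camera axes: x right, y down, z forward; pixel columns grow to the right and rows downward; lengths in mm; the calibration is good to about 2 mm. A picture is of the moment at which its call begins.
- ticket.close_job(): hands the job in, once; it reports no verdict.
The state is a dict: "t": time; "qpos": joint angles; "qvel": joint speeds; "joint_torque": joint torques, N m; "ee_pos": TCP position; "orientation": TCP orientation; "ft_force": force on the tool from outside, world axes, zero at the start; "moment": the same for the moment, N m; "width": finger opening in mm.
Only numpy, scipy, OpenCV 4.12 (cv2) and the standard library are available. Lean on these libraries where they do the work, as an engineer would, in place of code of your own. Each camera call takes 0.05 s, during which the arm holds its last target. There are 200 camera calls.

### The job

Add the loose dark walnut blank to the pile in the stacking jig: lay it flat on the jig's white infeed deck and let go of it, without dropping it, then slide it on top of the two dark blanks, under the weighted red arm, until it is fully home against the end stops and lies squarely on the pile with the arm resting on it. Leave the pile in its place, and do not disturb the pale blank, the glue pot or the mallet.

Things in the scene. Friction and masses are not known exactly. Their poses are not given: they have to be found in the camera images.
- jig: Stacking jig, fixed to the bench: plywood base 340 x 110 x 10 mm. Origin on the bench under the centre of the pile; x points from the infeed deck to the end stops (roughly away from the robot), z up. Jig frame, mm: the pile is two dark blanks lying along x at about x 0, y 0, its top at z 38.
- deck_mid (a point): Centre of the top of the white infeed deck: jig x -131.5, z 39 (1 mm above the pile's top). Deck 137 long (jig x -200 to -63), 90 wide. Axes as the jig's.
- stop_mid (a point): Between the two aluminium end stops: jig x 61 (their faces), z 38. Stops 20 wide at y +-18, top at z 52. A blank home against them has its centre at jig x 1, z 45 and its trailing end at x -59. Behind, hinge brackets at x 96 to 124, top at z 72.
- mouth_mid (a point): Middle of the mouth of the channel over the pile: jig x -57, z 38. Two wooden cheeks 8 mm thick, top at z 52, leave a channel 56 wide from jig x -34 to the stops; from x -34 back to x -57 they flare out to about 70 wide, guiding a blank in.
- hold_arm (a joint): Weighted hold-down arm (red bar, steel foot and nose, brass weight 38 mm across) hinged at jig x 110, z 60 about the jig's y axis. 0 = foot on the two-blank pile, grows as the foot rises (about 0.16 rad with the third blank under it). It swings freely and falls back by its own weight, pressing with roughly 2 to 4 N.
- hold_foot (a point): Lowest line of the arm's round steel foot (radius 8 mm, 32 wide), at jig x 20, z 38 with the arm at 0. The arm's top stays below 105 mm above the bench.
- hold_nose (a point): Front tip of the steel nose, a 32 mm wide plate sloping up at 25 degrees from the foot towards the infeed; tip at about jig x -25, z 60 with the arm at 0. A blank pushed along the pile wedges under the nose and lifts the arm by itself; this takes a push of up to about 15 N.
- dark_blank_mid (a point): Centre (half-way up) of the loose dark walnut blank to be added: 120 x 50 x 14 mm, 0.04 to 0.085 kg, lying flat on the bench, to the left or the right of the jig; x along its 120 mm length, z up. Four black dowel holes on top; either end may go first.
- pile_top_mid (a point): Centre of the upper of the two dark blanks already in the pile (same size, loose, held by the arm).
- pile_low_mid (a point): Centre of the lower of the two dark blanks in the pile.
- pale_blank_mid (a point): Centre of the loose pale blank of the same size, lying on the other side of the jig. Stays where it is.
- glue: White glue pot with an orange cap, radius 35, 75 mm tall, standing; origin at the centre of its underside. Stays where it is.
- mallet: Wooden mallet lying on the bench: head 65 x 110 x 70 mm, origin under the head's centre; handle 26 mm thick along its +x, to 190 mm. Stays where it is.
There are look-alikes about, which are no part of the job. What is shaped like the part that bears dark_blank_mid but turquoise or yellow is not meant.

How it is judged (in metres and radians):
On the way, in this order (a step that is already met when the one before it is completed fails the run):
1. the dark blank lies flat on the infeed deck, let go, not yet under the arm (x of dark_blank_mid in the frame of jig between -0.19 and -0.06 m and y of dark_blank_mid in the frame of jig between -0.04 and 0.04 m and z of dark_blank_mid in the frame of jig between 0.042 and 0.05 m and angle between dark_blank_mid's own z axis and vertical below 0.08 rad and contact force between the fingers and dark_blank below 0.1 N and linear speed of dark_blank below 0.03 m/s), for 0.2 s.
2. the dark blank is home on the pile, against the stops, with the arm resting on it (x of dark_blank_mid in the frame of jig between -0.004 and 0.006 m and z of dark_blank_mid in the frame of jig between 0.042 and 0.048 m and angle between the x axis of dark_blank_mid and the x axis of jig, either way round below 0.08 rad and angle between dark_blank_mid's own z axis and vertical below 0.06 rad and contact force between hold_arm and dark_blank above 0.5 N and distance of each of pile_top_mid, pile_low_mid from where it was at the start of the episode below 0.008 m), for 0.2 s.
At the end, for the whole second after the job is handed in: The dark blank lies flat on the pile, within about 5 mm of fully home against the end stops and within 0.08 rad of square, the hold-down arm pressing on it; both pile blanks within 8 mm of where they were; all released and at rest (all of step 2 and linear speed of dark_blank below 0.02 m/s and velocity of joint hold_arm between -0.1 and 0.1 rad/s); the robot touches nothing.
It fails at once if the dark blank is dropped (falls free faster than 0.6 m/s, about 20 mm) (linear speed of dark_blank above 0.6 m/s and contact force between the fingers and dark_blank below 0.05 N).
It fails at once if the pale blank is moved by more than 15 mm (distance of pale_blank_mid from where it was at the start of the episode above 0.015 m).
It fails at once if the glue pot is moved by more than 15 mm or tipped (distance of glue from where it was at the start of the episode above 0.015 m or angle between glue's own z axis and vertical above 0.2 rad).
It fails at once if the mallet is moved by more than 15 mm (distance of mallet from where it was at the start of the episode above 0.015 m).
It also fails if it takes over 58 s, if anything falls off the work surface, if the arm or the gripper's body presses on something with over 40 N, if the wrist force passes 120 N, or if a joint passes its speed limit or range.

## Working session

There is one attempt and no reset: what is moved stays moved. The work goes in short steps, Python scripts to look and compute and a tool call to move; the robot and the scene stay as the last step left them, time stands still between calls to the robot, and variables do not carry over. Pictures are saved under pics/ and viewed, about 8 in all and at most 12, crops included, and the job is handed in when it is done.

Besides the shell and the picture viewer there is one more tool, called after ">>>" as name(argument=value, ...), one argument or row to a line, values as JSON. jog_arm: Moves the arm, as the interface text tells. Its arguments: {"type":"object","properties":{"travel":{"type":"array"},"dr":{"type":"array"},"hand":{"type":"number"}},"required":["travel","dr"]}

```bash
mkdir -p pics; cat > h.py <<'E'
import numpy as np, cv2
from workcell import telemetry, imaging, ticket
def grab(name,fn):
    d=imaging.get_image(name); np.savez('pics/'+fn+'.npz',**d)
    cv2.imwrite('pics/'+fn+'.png',cv2.cvtColor(d['pixels'],cv2.COLOR_RGB2BGR)); return d
def load(fn): 
    d=np.load('pics/'+fn+'.npz'); return {k:d[k] for k in d}
def rays(d,uv):
    uv=np.asarray(uv,float).reshape(-1,2)
    x=(uv-[d['cx'],d['cy']])/[d['fx'],d['fy']]; s=x.copy()
    for _ in range(20): s=x/(1+d['k1']*(s**2).sum(1,keepdims=True))
    return np.c_[s,np.ones(len(s))]
def at_z(d,uv,z):
    E=d['extrinsics'];R=E[:3,:3];t=E[:3,3];c=-R.T@t; w=rays(d,uv)@R
    return c+w*((z-c[2])/w[:,2])[:,None]
def by_depth(d,uv):
    E=d['extrinsics'];R=E[:3,:3];t=E[:3,3];uv=np.asarray(uv).reshape(-1,2)
    z=d['range_z'][uv[:,1].astype(int),uv[:,0].astype(int)]
    return (rays(d,uv)*z[:,None]-t)@R
E
python3 -c "
from h import *
d=grab('top','top0');e=grab('scene','sc0')
o=telemetry.get_obs();print({k:np.round(v,3) for k,v in o.items()})
print(d['extrinsics'],e['extrinsics'])
cv2.imwrite('pics/top0b.png',cv2.resize(cv2.imread('pics/top0.png'),(800,600)))"
```

```text
{'t': np.float64(0.1), 'qpos': array([ 1.293,  0.424,  1.631, -0.   ,  1.089, -0.019]), 'qvel': array([ 0.001, -0.001,  0.   ,  0.001, -0.003,  0.001]), 'joint_torque': array([ 0.0000e+00, -5.4561e+01, -2.7432e+01,  6.5000e-02,  1.9000e-02,
       -0.0000e+00]), 'ee_pos': array([159.764, 603.701, 221.983]), 'orientation': array([ 2.489e+00,  1.916e+00, -2.000e-03]), 'ft_force': array([0.117, 0.681, 0.133]), 'moment': array([-0.003,  0.031,  0.015]), 'width': np.float64(87.651)}
[[ 2.08405888e-03 -9.99982189e-01  5.59273199e-03 -4.20514923e+01]
 [-9.94293018e-01 -2.66867890e-03 -1.06650234e-01  5.63515315e+02]
 [ 1.06663259e-01 -5.33854901e-03 -9.94280870e-01  9.63535395e+02]
 [ 0.00000000e+00  0.00000000e+00  0.00000000e+00  1.00000000e+00]] [[ 7.88793031e-01  6.14362506e-01  1.90857332e-02 -4.09669809e+02]
 [ 4.65662910e-01 -5.77030329e-01 -6.70965017e-01 -2.20388897e+02]
 [-4.01202702e-01  5.38140047e-01 -7.41243335e-01  1.27412871e+03]
 [ 0.00000000e+00  0.00000000e+00  0.00000000e+00  1.00000000e+00]]
```

View pics/top0b.png

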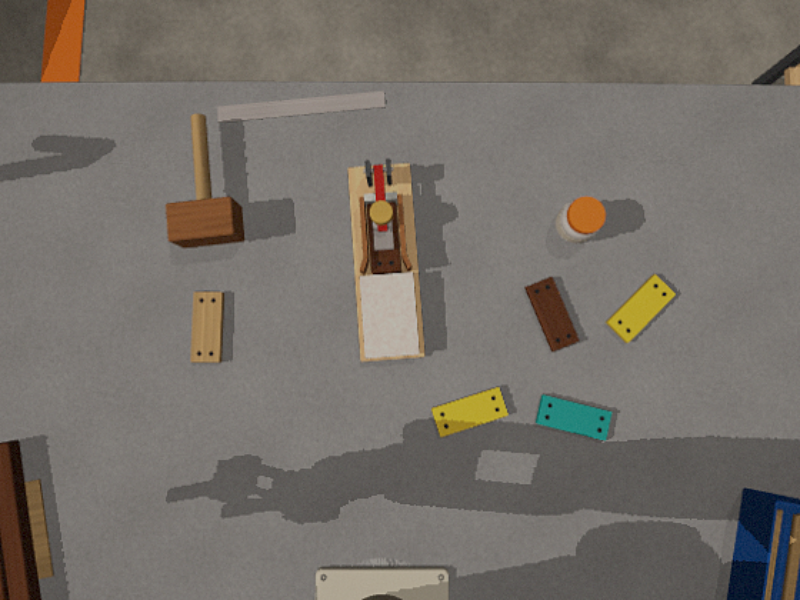

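View pics/sc0.png

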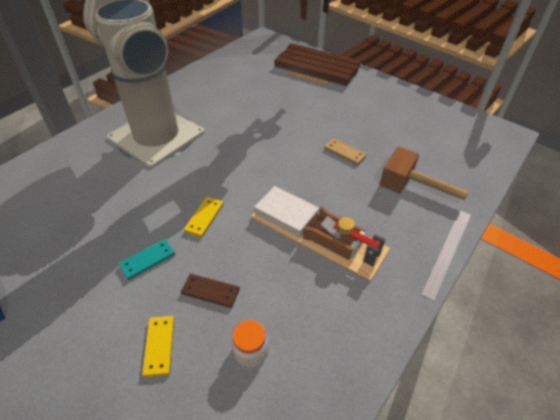

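The top view shows the jig centre column at (385,260), with the white deck at (389,316). The dark blank is to the right at (552,314), the pale blank at (207,327), the glue pot at (583,217) and the mallet at (205,220). The yellow and turquoise blanks are decoys. The scene view agrees.

```bash
cat > m.py <<'E'
from h import *
d=load('top0');p=d['pixels'].astype(int);hsv=cv2.cvtColor(d['pixels'],cv2.COLOR_RGB2HSV)
def comp(mask,seed):
    n,l=cv2.connectedComponents(cv2.morphologyEx(mask.astype(np.uint8),cv2.MORPH_CLOSE,np.ones((5,5))))
    return l==l[seed[1],seed[0]]
def rect(m,z):
    c=max(cv2.findContours(m.astype(np.uint8),0,cv2.CHAIN_APPROX_NONE)[0],key=cv2.contourArea)[:,0]
    w=at_z(d,c,z); r=cv2.minAreaRect(w[:,:2].astype(np.float32)); return np.round(r[0],1),np.round(r[1],1),r[2],np.round(cv2.boxPoints(r),1)
print('deck px',p[221,272],'blank px',p[220,386],'bench',p[220,330])
w=comp((p.min(2)>150)&(hsv[...,1]<40),(272,221)); print('deck',w.sum(),rect(w,39))
b=comp((p[...,0]-p[...,2]>25)&(p[...,0]<140),(386,220)); print('blank',b.sum(),rect(b,14))
print('depth deck',by_depth(d,[[272,221]]),'blank',by_depth(d,[[386,220]]))
g=by_depth(d,[[410,151],[143,155],[145,229],[265,148]]);print(g)
print(b.any() and np.argwhere(b).min(0),np.argwhere(b).max(0))
c=d['pixels'][100:270,230:420];cv2.imwrite('pics/crop0.png',cv2.cvtColor(cv2.resize(c,None,fx=3.5,fy=3.5,interpolation=2),cv2.COLOR_RGB2BGR))
E
python3 m.py
```

```text
deck px [184 172 162] blank px [81 42 28] bench [132 127 124]
deck 2138 (array([522.5,  -9.2]), array([136.3,  88.6]), 4.564539432525635, array([[451. ,  29.5],
       [458.1, -58.8],
       [593.9, -48. ],
       [586.9,  40.4]], dtype=float32))
blank 1021 (array([ 526.3, -286. ]), array([119.3,  51.9]), 21.793983459472656, array([[ 461.3, -284. ],
       [ 480.6, -332.2],
       [ 591.3, -287.9],
       [ 572.1, -239.7]], dtype=float32))
depth deck [[519.76301961  -9.1390564   39.08946224]] blank [[ 524.31101318 -285.34893775   15.43133927]]
[[ 681.95283762 -331.28750282   72.80502065]
 [ 671.5186939   292.55223948   67.94816265]
 [ 501.13494304  299.56571837   12.74400779]
 [ 684.17694151    6.55396554   87.12949001]]
[194 367] [245 404]
```

View pics/crop0.png

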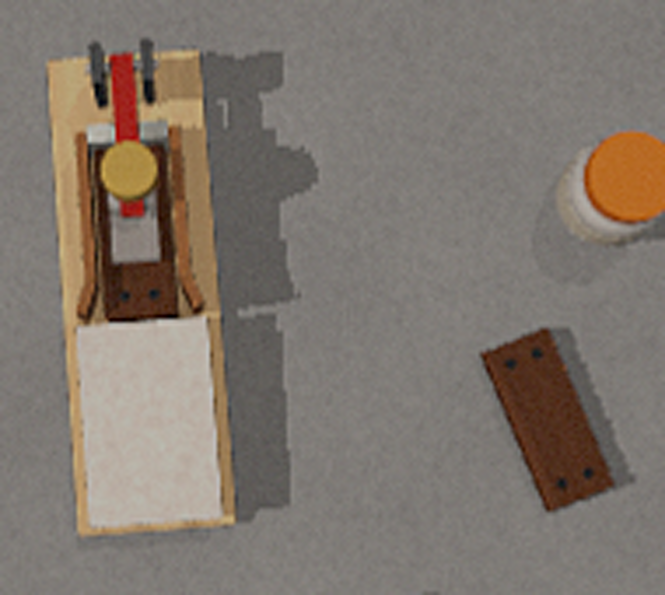

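The crop shows the deck, the pile under the arm, and the dark blank with corners near (481,353), (550,328), (614,486) and (548,511) in crop pixels. I'll start the transfer towards it now.

>>> jog_arm(
  travel=[
    [0.85, -1, 0],
    [0.85, -1, 0],
    [0.85, -1, 0],
    [0.85, -1, 0],
    [0.85, -1, 0],
    [0.85, -1, 0],
    [0.85, -1, 0],
    [0.85, -1, 0],
    [0.85, -1, 0],
    [0.85, -1, 0],
  ],
  dr=[
    [0, 0, -0.09],
    [0, 0, -0.18],
    [0, 0, -0.27],
    [0, 0, -0.36],
    [0, 0, -0.45],
    [0, 0, -0.54],
    [0, 0, -0.63],
    [0, 0, -0.72],
    [0, 0, -0.81],
    [0, 0, -0.9],
  ],
  hand=1,
)

```text
t: 1.1
ee_pos: [484.3, 221.1, 221.9]
orientation: [-3.137, 0.169, 0.003]
ft_force: [0.4, 1.9, 1.3]
width: 87.8
```

```bash
cat > st.py <<'E'
from h import *
from scipy.spatial.transform import Rotation as R
def st():
    o=telemetry.get_obs();r=R.from_rotvec(o['orientation']).as_matrix()
    print('t',round(float(o['t']),2),'tcp',np.round(o['ee_pos'],1),'jaw deg',round(np.degrees(np.arctan2(r[1,0],r[0,0])),2),'z',np.round(r[:,2],4),'F',np.round(o['ft_force'],1),'w',round(float(o['width']),1),'q6',round(o['qpos'][5],2)); return o
if __name__=='__main__': st()
E
python3 - <<'E'
from st import *; st()
d=load('top0')
f=lambda c,z:np.round(at_z(d,np.array(c)/3.5+[230,100]-.4,z)[:,:2],1)
B=f([(48,62),(202,50),(80,535),(233,522)],10);print('base',B,B.mean(0))
for a,b in((2,0),(3,1)): v=B[b]-B[a];print(np.degrees(np.arctan2(v[1],v[0])),np.hypot(*v))
C=f([(481,353),(550,328),(614,486),(548,511)],14);print('blank',C,C.mean(0))
for a,b in((3,0),(2,1)): v=C[b]-C[a];print(np.degrees(np.arctan2(v[1],v[0])),np.hypot(*v))
D=f([(78,325),(207,318),(221,517),(88,526)],39);print('deck',D,D.mean(0))
for a,b in((3,0),(2,1)): v=D[b]-D[a];print(np.degrees(np.arctan2(v[1],v[0])),np.hypot(*v))
E
```

```text
t 1.1 tcp [484.3 221.1 221.9] jaw deg -6.16 z [-1.6e-03  1.0e-04 -1.0e+00] F [0.4 1.9 1.3] w 87.8 q6 0.51
base [[781.2  64.9]
 [790.5 -45.2]
 [445.4  38.4]
 [454.6 -67.2]] [617.925  -2.275]
4.512203528850894 336.84401434491906
3.747274133577297 336.61968153986476
blank [[ 572.1 -240.3]
 [ 589.9 -289.1]
 [ 479.7 -331. ]
 [ 462.4 -284.7]] [ 526.025 -286.275]
22.03515842760382 118.34462387451323
20.817693937591226 117.89677688554508
deck [[587.7  39.1]
 [592.8 -48.6]
 [458.  -58.2]
 [451.8  31. ]] [522.575  -9.175]
3.410944955355722 136.14117672475146
4.073534161108631 135.14140742200368
```

>>> jog_arm(
  travel=[
    [0.01, -0.12, 0],
    [0.02, -0.24, 0],
    [0.03, -0.36, 0],
    [0.05, -0.48, 0],
    [0.07, -0.6, 0],
    [0.08, -0.72, 0],
    [0.09, -0.84, 0],
    [0.1, -0.95, 0],
    [0.104, -1, 0],
    [0.104, -1, 0],
  ],
  dr=[
    [0, 0, -0.07],
    [0, 0, -0.14],
    [0, 0, -0.21],
    [0, 0, -0.28],
    [0, 0, -0.35],
    [0, 0, -0.42],
    [0, 0, -0.49],
    [0, 0, -0.56],
    [0, 0, -0.63],
    [0, 0, -0.69],
  ],
)

```text
t: 2.1
ee_pos: [525.9, -181.8, 221.6]
orientation: [-2.593, 1.773, 0.002]
ft_force: [0.3, 1.5, -0.7]
width: 87.8
```

```bash
python3 st.py
```

```text
t 2.1 tcp [ 525.9 -181.8  221.6] jaw deg -68.71 z [-7.e-04  1.e-03 -1.e+00] F [ 0.3  1.5 -0.7] w 87.8 q6 0.84
```

>>> jog_arm(
  travel=[
    [0, -0.08, 0],
    [0, -0.16, 0],
    [0, -0.22, -0.05],
    [0, -0.261, -0.12],
    [0, -0.261, -0.2],
    [0, -0.261, -0.25],
    [0, -0.261, -0.25],
    [0, -0.261, -0.25],
    [0, -0.261, -0.25],
    [0, -0.261, -0.25],
  ],
  dr=[
    [0, 0, 0],
    [0, 0, 0],
    [0, 0, 0],
    [0, 0, 0],
    [0, 0, 0],
    [0, 0, 0],
    [0, 0, 0],
    [0, 0, 0],
    [0, 0, 0],
    [0, 0, 0],
  ],
)

```text
t: 3.1
ee_pos: [526.7, -286.5, 123.0]
orientation: [-2.593, 1.772, -0.002]
ft_force: [0.5, 0.1, 0.2]
width: 87.9
```

```bash
python3 - <<'E'
from st import *; st(); d=grab('wrist','w1'); e=d['extrinsics'];print(-e[:3,:3].T@e[:3,3])
cv2.imwrite('pics/w1b.png',cv2.resize(cv2.imread('pics/w1.png'),(800,600)))
E
```

```text
t 3.1 tcp [ 526.7 -286.5  123. ] jaw deg -68.7 z [ 1.3e-03 -1.0e-04 -1.0e+00] F [0.5 0.1 0.2] w 87.9 q6 0.68
[ 589.72353378 -262.69243877  284.82577885]
```

View pics/w1b.png

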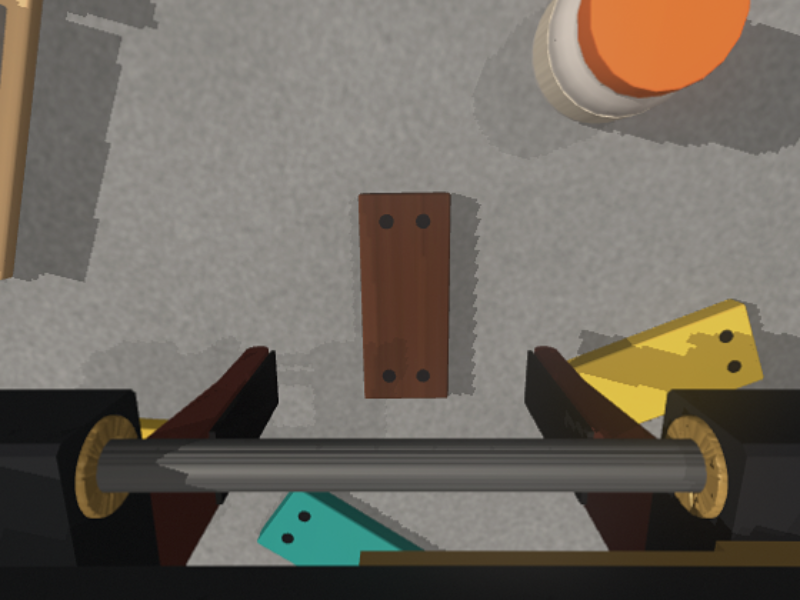

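The wrist view shows the dark blank upright between the open fingers, with corners at (359,194), (450,192), (448,398) and (365,398). The glue pot is at top right and clear of the gripper.

```bash
python3 - <<'E'
from h import *
d=load('w1')
C=at_z(d,np.array([(359,194),(450,192),(448,398),(365,398)])*.7-.2,14)[:,:2];print(np.round(C,1),C.mean(0))
for a,b in((3,0),(2,1)): v=C[b]-C[a];print(np.degrees(np.arctan2(v[1],v[0])),np.hypot(*v))
for a,b in((0,1),(3,2)): v=C[b]-C[a];print(np.degrees(np.arctan2(v[1],v[0])),np.hypot(*v))
E
```

```text
[[ 574.7 -244.5]
 [ 593.5 -289.6]
 [ 482.7 -334.8]
 [ 464.6 -288.8]] [ 528.88893232 -289.42189241]
21.89029957638925 118.6483881033967
22.209893163596135 119.71509583947763
-67.40135989940995 48.81325692333859
-68.64398295180581 49.479440479789595
```

>>> jog_arm(
  travel=[
    [0.002, -0.004, -0.06],
    [0.002, -0.004, -0.12],
    [0.002, -0.004, -0.17],
    [0.002, -0.004, -0.21],
    [0.002, -0.004, -0.24],
    [0.002, -0.004, -0.26],
    [0.002, -0.004, -0.275],
    [0.002, -0.004, -0.287],
    [0.002, -0.004, -0.297],
    [0.002, -0.004, -0.297],
  ],
  dr=[
    [0, 0, 0.005],
    [0, 0, 0.005],
    [0, 0, 0.005],
    [0, 0, 0.005],
    [0, 0, 0.005],
    [0, 0, 0.005],
    [0, 0, 0.005],
    [0, 0, 0.005],
    [0, 0, 0.005],
    [0, 0, 0.005],
  ],
)

```text
t: 4.15
ee_pos: [527.3, -288.0, 3.9]
orientation: [-2.6, 1.762, -0.001]
ft_force: [0.0, 0.0, -0.4]
width: 87.8
```

>>> jog_arm(
  travel=[
    [0, 0, 0],
    [0, 0, 0],
    [0, 0, 0],
    [0, 0, 0],
    [0, 0, 0],
    [0, 0, 0],
    [0, 0, 0],
    [0, 0, 0],
    [0, 0, 0],
    [0, 0, 0],
  ],
  dr=[
    [0, 0, 0],
    [0, 0, 0],
    [0, 0, 0],
    [0, 0, 0],
    [0, 0, 0],
    [0, 0, 0],
    [0, 0, 0],
    [0, 0, 0],
    [0, 0, 0],
    [0, 0, 0],
  ],
  hand=-0.2,
)

```text
t: 5.15
ee_pos: [527.4, -288.1, 4.0]
orientation: [-2.6, 1.762, -0.002]
ft_force: [-0.8, -0.7, 2.3]
width: 49.8
```

```bash
python3 st.py
```

```text
t 5.15 tcp [ 527.4 -288.1    4. ] jaw deg -68.25 z [ 1.2e-03 -1.0e-04 -1.0e+00] F [-0.8 -0.7  2.3] w 49.8 q6 0.67
```

The blank is gripped at 49.8 mm. Next I lift it and carry it over the deck.

>>> jog_arm(
  travel=[
    [0, 0, 0.03],
    [0, 0, 0.08],
    [0, 0, 0.15],
    [0, 0.05, 0.22],
    [0, 0.12, 0.25],
    [0, 0.2, 0.25],
    [-0.001, 0.3, 0.25],
    [-0.002, 0.4, 0.25],
    [-0.002, 0.5, 0.25],
    [-0.003, 0.6, 0.25],
  ],
  dr=[
    [0, 0, 0],
    [0, 0, 0],
    [0, 0, 0],
    [0, 0, -0.03],
    [0, 0, -0.06],
    [0, 0, -0.09],
    [0, 0, -0.12],
    [0, 0, -0.15],
    [0, 0, -0.18],
    [0, 0, -0.196],
  ],
)

```text
t: 6.15
ee_pos: [526.1, -46.6, 104.8]
orientation: [-2.297, 2.142, -0.002]
ft_force: [-0.2, -0.3, -0.5]
width: 49.6
```

```bash
python3 st.py
```

```text
t 6.15 tcp [526.1 -46.6 104.8] jaw deg -86.0 z [ 1.7e-03 -4.0e-04 -1.0e+00] F [-0.2 -0.3 -0.5] w 49.6 q6 1.39
```

>>> jog_arm(
  travel=[
    [0, 0.05, 0],
    [0, 0.08, 0],
    [0, 0.094, 0],
    [0, 0.094, -0.03],
    [0, 0.094, -0.07],
    [0, 0.094, -0.1],
    [0, 0.094, -0.12],
    [0, 0.094, -0.13],
    [0, 0.094, -0.13],
    [0, 0.094, -0.13],
  ],
  dr=[
    [0, 0, 0],
    [0, 0, 0],
    [0, 0, 0],
    [0, 0, 0],
    [0, 0, 0],
    [0, 0, 0],
    [0, 0, 0],
    [0, 0, 0],
    [0, 0, 0],
    [0, 0, 0],
  ],
)

```text
t: 7.15
ee_pos: [526.3, -9.2, 52.9]
orientation: [-2.296, 2.142, -0.003]
ft_force: [0.3, 0.9, -0.5]
width: 49.7
```

```bash
python3 - <<'E'
from st import *; st(); d=grab('wrist','w2')
cv2.imwrite('pics/w2b.png',cv2.resize(cv2.imread('pics/w2.png'),(800,600)))
E
```

```text
t 7.15 tcp [526.3  -9.2  52.9] jaw deg -86.02 z [ 2.1e-03 -4.0e-04 -1.0e+00] F [ 0.3  0.9 -0.5] w 49.7 q6 1.46
```

View pics/w2b.png

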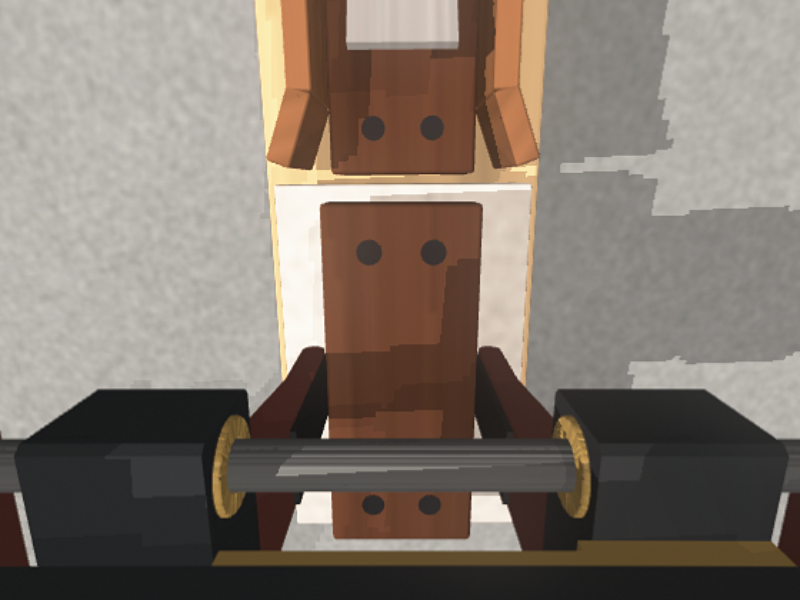

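The held blank (320–482, 203) sits squarely over the white deck and lines up with the pile (330–475, 172). Now I lower it.

>>> jog_arm(
  travel=[
    [0, 0, -0.006],
    [0, 0, -0.011],
    [0, 0, -0.015],
    [0, 0, -0.018],
    [0, 0, -0.02],
    [0, 0, -0.022],
    [0, 0, -0.024],
    [0, 0, -0.025],
    [0, 0, -0.025],
    [0, 0, -0.025],
  ],
  dr=[
    [0, 0, 0],
    [0, 0, 0],
    [0, 0, 0],
    [0, 0, 0],
    [0, 0, 0],
    [0, 0, 0],
    [0, 0, 0],
    [0, 0, 0],
    [0, 0, 0],
    [0, 0, 0],
  ],
)

```text
t: 8.2
ee_pos: [526.4, -9.1, 43.1]
orientation: [-2.296, 2.142, -0.003]
ft_force: [0.9, 1.2, -0.3]
width: 49.8
```

>>> jog_arm(
  travel=[
    [0, 0, -0.0003],
    [0, 0, -0.0006],
    [0, 0, -0.0009],
    [0, 0, -0.0012],
    [0, 0, -0.0015],
    [0, 0, -0.0018],
    [0, 0, -0.002],
    [0, 0, -0.002],
    [0, 0, -0.002],
    [0, 0, -0.002],
  ],
  dr=[
    [0, 0, 0],
    [0, 0, 0],
    [0, 0, 0],
    [0, 0, 0],
    [0, 0, 0],
    [0, 0, 0],
    [0, 0, 0],
    [0, 0, 0],
    [0, 0, 0],
    [0, 0, 0],
  ],
)

```text
t: 9.2
ee_pos: [526.5, -9.1, 43.0]
orientation: [-2.296, 2.142, -0.004]
ft_force: [-3.4, -0.7, 8.6]
width: 49.6
```

Contact with the deck shows as 8.6 N upward. Releasing.

>>> jog_arm(
  travel=[
    [0, 0, 0],
    [0, 0, 0],
    [0, 0, 0],
    [0, 0, 0],
    [0, 0, 0],
    [0, 0, 0],
    [0, 0, 0],
    [0, 0, 0],
    [0, 0, 0],
    [0, 0, 0],
  ],
  dr=[
    [0, 0, 0],
    [0, 0, 0],
    [0, 0, 0],
    [0, 0, 0],
    [0, 0, 0],
    [0, 0, 0],
    [0, 0, 0],
    [0, 0, 0],
    [0, 0, 0],
    [0, 0, 0],
  ],
  hand=1,
)

```text
t: 10.2
ee_pos: [526.5, -9.1, 43.0]
orientation: [-2.296, 2.142, -0.004]
ft_force: [0.5, -0.1, 0.0]
width: 87.9
```

>>> jog_arm(
  travel=[
    [0, 0, 0.02],
    [0, 0, 0.05],
    [0, 0, 0.1],
    [-0.08, -0.005, 0.13],
    [-0.16, -0.011, 0.13],
    [-0.24, -0.017, 0.13],
    [-0.28, -0.02, 0.13],
    [-0.28, -0.02, 0.13],
    [-0.28, -0.02, 0.13],
    [-0.28, -0.02, 0.13],
  ],
  dr=[
    [0, 0, 0],
    [0, 0, 0],
    [0, 0, 0],
    [0, 0, 0],
    [0, 0, 0],
    [0, 0, 0],
    [0, 0, 0],
    [0, 0, 0],
    [0, 0, 0],
    [0, 0, 0],
  ],
)

```text
t: 11.2
ee_pos: [416.4, -17.2, 95.6]
orientation: [-2.295, 2.141, -0.006]
ft_force: [-0.3, -0.1, 0.8]
width: 88.0
```

```bash
python3 - <<'E'
from st import *; st(); d=grab('wrist','w3')
cv2.imwrite('pics/w3b.png',cv2.resize(cv2.imread('pics/w3.png'),(800,600)))
E
```

```text
t 11.2 tcp [416.4 -17.2  95.6] jaw deg -86.01 z [ 5.1e-03 -6.0e-04 -1.0e+00] F [-0.3 -0.1  0.8] w 88.0 q6 1.43
```

View pics/w3b.png

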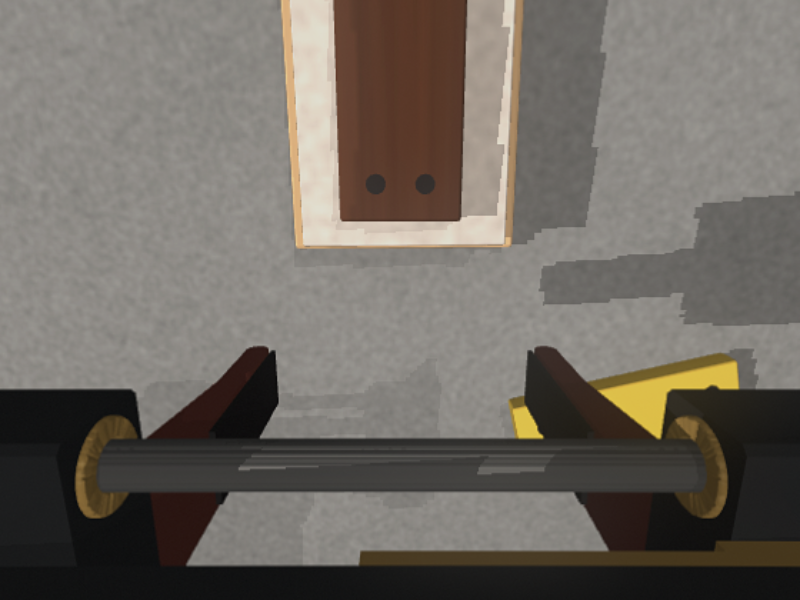

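The blank is released and lies squarely on the deck, trailing end at (340–462, 221). I'll shut the fingers, lower them behind it and push.

>>> jog_arm(
  travel=[
    [0, 0, -0.02],
    [0, 0, -0.05],
    [0, 0, -0.08],
    [0, 0, -0.1],
    [0, 0, -0.115],
    [0, 0, -0.125],
    [0, 0, -0.13],
    [0, 0, -0.13],
    [0, 0, -0.13],
    [0, 0, -0.13],
  ],
  dr=[
    [0, 0, 0],
    [0, 0, 0],
    [0, 0, 0],
    [0, 0, 0],
    [0, 0, 0],
    [0, 0, 0],
    [0, 0, 0],
    [0, 0, 0],
    [0, 0, 0],
    [0, 0, 0],
  ],
  hand=-1,
)

```text
t: 12.25
ee_pos: [416.5, -17.2, 43.7]
orientation: [-2.295, 2.141, -0.007]
ft_force: [0.3, -0.5, 0.3]
width: 11.0
```

>>> jog_arm(
  travel=[
    [0.02, 0.0014, 0],
    [0.04, 0.003, 0],
    [0.06, 0.0043, 0],
    [0.075, 0.0054, 0],
    [0.09, 0.0065, 0],
    [0.105, 0.0075, 0],
    [0.12, 0.0086, 0],
    [0.135, 0.0097, 0],
    [0.15, 0.0108, 0],
    [0.15, 0.0108, 0],
  ],
  dr=[
    [0, 0, 0],
    [0, 0, 0],
    [0, 0, 0],
    [0, 0, 0],
    [0, 0, 0],
    [0, 0, 0],
    [0, 0, 0],
    [0, 0, 0],
    [0, 0, 0],
    [0, 0, 0],
  ],
)

```text
t: 13.25
ee_pos: [477.6, -12.8, 43.8]
orientation: [-2.295, 2.14, -0.008]
ft_force: [0.1, -0.0, 0.6]
width: 0.6
```

>>> jog_arm(
  travel=[
    [0.015, 0.0011, 0],
    [0.03, 0.0022, 0],
    [0.045, 0.0032, 0],
    [0.06, 0.0043, 0],
    [0.075, 0.0054, 0],
    [0.09, 0.0065, 0],
    [0.1, 0.0072, 0],
    [0.11, 0.0079, 0],
    [0.12, 0.0086, 0],
    [0.12, 0.0086, 0],
  ],
  dr=[
    [0, 0, 0],
    [0, 0, 0],
    [0, 0, 0],
    [0, 0, 0],
    [0, 0, 0],
    [0, 0, 0],
    [0, 0, 0],
    [0, 0, 0],
    [0, 0, 0],
    [0, 0, 0],
  ],
)

```text
t: 14.25
ee_pos: [519.9, -9.3, 42.9]
orientation: [2.295, -2.14, -0.006]
ft_force: [-15.6, -1.3, 11.6]
width: 0.2
```

```bash
python3 - <<'E'
from st import *; st(); d=grab('wrist','w4')
cv2.imwrite('pics/w4b.png',cv2.resize(cv2.imread('pics/w4.png'),(800,600)))
E
```

```text
t 14.25 tcp [519.9  -9.3  42.9] jaw deg -85.99 z [-5.6e-03 -5.0e-04 -1.0e+00] F [-15.6  -1.3  11.6] w 0.2 q6 1.46
```

View pics/w4b.png

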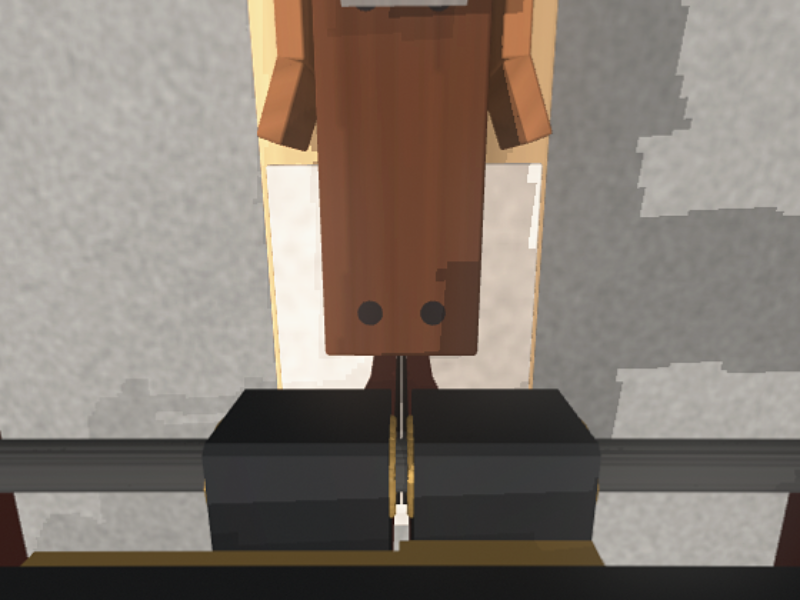

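The blank is entering the channel straight, its tail square at (325–478, 354), with the nose now bearing on its front. The push is about 16 N, as expected. Continuing.

>>> jog_arm(
  travel=[
    [0.015, 0.0011, 0.001],
    [0.027, 0.002, 0.001],
    [0.039, 0.0028, 0.001],
    [0.05, 0.0036, 0.001],
    [0.06, 0.0043, 0.001],
    [0.07, 0.005, 0.001],
    [0.08, 0.0057, 0.001],
    [0.09, 0.0064, 0.001],
    [0.1, 0.0072, 0.001],
    [0.105, 0.0076, 0.001],
  ],
  dr=[
    [0, 0, 0],
    [0, 0, 0],
    [0, 0, 0],
    [0, 0, 0],
    [0, 0, 0],
    [0, 0, 0],
    [0, 0, 0],
    [0, 0, 0],
    [0, 0, 0],
    [0, 0, 0],
  ],
)

```text
t: 15.3
ee_pos: [560.4, -6.2, 42.6]
orientation: [2.293, -2.138, -0.01]
ft_force: [-4.2, 0.2, -1.1]
width: 0.5
```

```bash
python3 st.py
```

```text
t 15.3 tcp [560.4  -6.2  42.6] jaw deg -85.99 z [-9.2e-03 -4.0e-04 -1.0e+00] F [-4.2  0.2 -1.1] w 0.5 q6 1.47
```

>>> jog_arm(
  travel=[
    [0.008, 0.0006, 0.003],
    [0.016, 0.0011, 0.003],
    [0.024, 0.0017, 0.003],
    [0.031, 0.0022, 0.003],
    [0.037, 0.0026, 0.003],
    [0.042, 0.003, 0.003],
    [0.046, 0.0033, 0.003],
    [0.049, 0.0035, 0.003],
    [0.051, 0.0036, 0.003],
    [0.051, 0.0036, 0.003],
  ],
  dr=[
    [0, 0, 0],
    [0, 0, 0],
    [0, 0, 0],
    [0, 0, 0],
    [0, 0, 0],
    [0, 0, 0],
    [0, 0, 0],
    [0, 0, 0],
    [0, 0, 0],
    [0, 0, 0],
  ],
)

```text
t: 16.3
ee_pos: [581.0, -4.8, 43.9]
orientation: [2.293, -2.138, -0.01]
ft_force: [-4.1, -0.3, -1.4]
width: 0.4
```

```bash
python3 - <<'E'
from st import *; st(); d=grab('wrist','w5'); d=grab('top','top5')
a=cv2.imread('pics/w5.png');b=cv2.resize(cv2.imread('pics/top5.png')[100:260,220:320],None,fx=2.6,fy=2.6,interpolation=2)
c=np.zeros((420,830,3),np.uint8);c[:,:560]=a;c[:416,560:820]=b;cv2.imwrite('pics/w5b.png',c[:,:800])
E
```

```text
t 16.3 tcp [581.   -4.8  43.9] jaw deg -85.99 z [-8.8e-03 -4.0e-04 -1.0e+00] F [-4.1 -0.3 -1.4] w 0.4 q6 1.47
```

View pics/w5b.png

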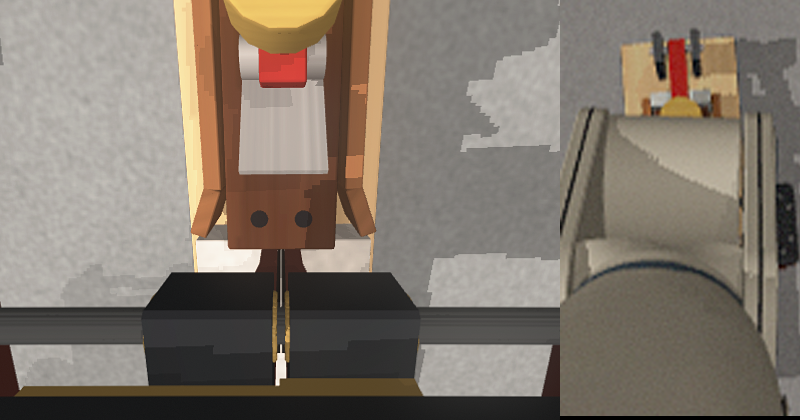

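The blank is deep in the channel and square. Its tail at (228–336, 248) is still a few mm over the deck edge at row 239. I'll creep forward until the stops show up in the force.

>>> jog_arm(
  travel=[
    [0.003, 0.0002, 0],
    [0.006, 0.0004, 0],
    [0.009, 0.0006, 0],
    [0.011, 0.0008, 0],
    [0.013, 0.0009, 0],
    [0.015, 0.001, 0],
    [0.016, 0.0011, 0],
    [0.017, 0.0012, 0],
    [0.018, 0.0013, 0],
    [0.018, 0.0013, 0],
  ],
  dr=[
    [0, 0, 0],
    [0, 0, 0],
    [0, 0, 0],
    [0, 0, 0],
    [0, 0, 0],
    [0, 0, 0],
    [0, 0, 0],
    [0, 0, 0],
    [0, 0, 0],
    [0, 0, 0],
  ],
)

```text
t: 17.4
ee_pos: [584.8, -4.5, 42.7]
orientation: [2.29, -2.134, -0.017]
ft_force: [-10.4, -2.2, -1.2]
width: 0.6
```

>>> jog_arm(
  travel=[
    [0.004, 0.0003, 0.002],
    [0.008, 0.0006, 0.002],
    [0.011, 0.0008, 0.002],
    [0.014, 0.001, 0.002],
    [0.017, 0.0012, 0.002],
    [0.02, 0.0014, 0.002],
    [0.022, 0.0016, 0.002],
    [0.024, 0.0017, 0.002],
    [0.024, 0.0017, 0.002],
    [0.024, 0.0017, 0.002],
  ],
  dr=[
    [0, 0, 0],
    [0, 0, 0],
    [0, 0, 0],
    [0, 0, 0],
    [0, 0, 0],
    [0, 0, 0],
    [0, 0, 0],
    [0, 0, 0],
    [0, 0, 0],
    [0, 0, 0],
  ],
)

```text
t: 18.4
ee_pos: [584.8, -4.5, 41.0]
orientation: [2.28, -2.125, -0.039]
ft_force: [-26.1, -5.0, 5.2]
width: 0.3
```

The TCP didn't move while the force rose to 26 N, so the blank is home. I'll back off, lift and check.

>>> jog_arm(
  travel=[
    [-0.02, -0.0014, 0.003],
    [-0.05, -0.0036, 0.005],
    [-0.1, -0.007, 0.02],
    [-0.15, -0.011, 0.08],
    [-0.2, -0.014, 0.15],
    [-0.28, -0.02, 0.25],
    [-0.36, -0.03, 0.35],
    [-0.4, -0.03, 0.42],
    [-0.4, -0.03, 0.42],
    [-0.4, -0.03, 0.42],
  ],
  dr=[
    [0, 0, 0],
    [0, 0, 0],
    [0, 0, 0],
    [0, 0, 0],
    [0, 0, 0],
    [0, 0, 0],
    [0, 0, 0],
    [0, 0, 0],
    [0, 0, 0],
    [0, 0, 0],
  ],
)

```text
t: 19.4
ee_pos: [426.4, -16.6, 210.3]
orientation: [2.282, -2.127, -0.032]
ft_force: [0.6, -0.5, -0.3]
width: 0.7
```

```bash
python3 - <<'E'
from st import *; st(); d=grab('scene','s6'); t=grab('top','top6')
b=cv2.resize(cv2.imread('pics/s6.png')[170:290,230:400],None,fx=3,fy=3,interpolation=2)
a=cv2.resize(cv2.imread('pics/top6.png')[110:230,240:310],None,fx=3,fy=3,interpolation=2)
cv2.imwrite('pics/c6.png',np.hstack([a,b]))
E
```

```text
t 19.4 tcp [426.4 -16.6 210.3] jaw deg -85.97 z [-0.0297 -0.0016 -0.9996] F [ 0.6 -0.5 -0.3] w 0.7 q6 1.44
```

View pics/c6.png

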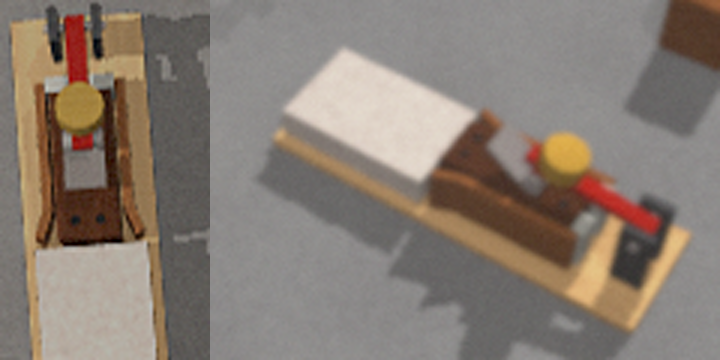

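```bash
python3 - <<'E'
from h import *
d=load('top6'); P=at_z(d,np.array([(61,244),(121,242)])/3+[240,110]-.3,52)[:,:2]
u=np.array([np.cos(.0716),np.sin(.0716)]);q=P-[653.8,.2];print('tail jig x',q@u,'y',q@[-u[1],u[0]])
print('blank top depth z',by_depth(d,[[270,186],[265,187],[272,189]]))
for n,s in(('pale',(145,229)),('glue',(410,151)),('mallet',(143,155))):
    a=load('top0')['pixels'];x,y=s;r=np.s_[y-35:y+35,x-35:x+35]
    print(n,np.abs(a[r].astype(int)-d['pixels'][r]).mean())
E
```

```text
tail jig x [-62.88127784 -64.53574417] y [ 23.39533326 -23.62376683]
blank top depth z [[601.43944642  -4.31880607  51.92156224]
 [598.43853474   7.25662371  55.95017053]
 [595.87595331  -8.76810361  40.93542589]]
pale 3.695170068027211
glue 3.76891156462585
mallet 3.9065986394557823
```

```bash
python3 - <<'E'
from h import *
for f in('top0','top6'):
    d=load(f);print(f)
    for c in(263,268,273):
        w=by_depth(d,[[c,r] for r in range(182,196)]);q=w[:,:2]-[653.8,.2];x=q@[.9974,.0715]
        print(c,' '.join(f'{a:.0f}/{b:.0f}' for a,b in zip(x,w[:,2])))
E
```

```text
top0
263 -40/38 -42/37 -44/37 -47/38 -50/42 -52/37 -54/37 -57/40 -59/35 -59/21 -64/38 -66/38 -69/39 -71/37
268 -41/40 -43/37 -45/39 -48/37 -50/36 -52/36 -55/36 -57/38 -59/31 -59/15 -64/37 -67/36 -69/37 -72/38
273 -41/35 -44/39 -46/37 -49/38 -51/36 -53/33 -56/39 -58/36 -59/23 -63/37 -66/40 -68/37 -70/37 -73/39
top6
263 -42/52 -45/54 -47/51 -49/53 -51/52 -54/51 -56/50 -59/53 -59/37 -59/22 -64/37 -67/41 -69/39 -71/38
268 -42/50 -45/51 -47/49 -50/53 -52/53 -54/50 -57/52 -58/46 -59/32 -59/16 -65/39 -67/38 -69/36 -72/39
273 -43/49 -46/50 -49/53 -50/51 -53/50 -56/53 -57/50 -59/40 -59/26 -63/39 -66/42 -67/36 -70/35 -72/37
```

The tail face is at jig x -59, flush with the pile, and the top is at z 52. Handing in.

```bash
python3 -c "
from workcell import ticket; print(ticket.close_job())"
```

```text
the job is handed in; nothing more can be done
None
```

The dark blank is on the pile and home against the end stops. I gripped it across its width, laid it on the white deck with about 9 N of contact, and let go. I then pushed it under the arm with the shut fingers. The job was handed in at about 19.5 s, and no verdict is reported.

**Home position:** on the last push the tool stopped moving while the force rose to 26 N. Depth readings put the blank's tail at jig x -59, flush with the pile end, and its top at about z 52. In the pictures it lies square in the channel with the arm resting on it.

**Disagreement:** a first estimate of the tail from image pixels gave jig x -63 to -64.5. I put that down to picking the lower edge of the visible end face. The depth profile and the force stop both contradict it.

**Other items:** image patches around the pale blank, glue pot and mallet showed only small differences from the first picture. I did not measure any shift in millimetres. The end of the pile reads jig x -59 both before and after. The contact force of the arm on the blank could not be measured directly. The robot was clear, about 210 mm above the bench, when I handed in.

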